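Release the latched key on the station console

TASK

One of the four white push-push keys on the radio station's control console has been left latched down. With closed fingertips tap each of the four keys lightly, one after the other from left to right as the robot sees them, to feel which one is down, without pushing any key in or releasing it yet; then press the latched one fully down and let go, so that it pops up and all four keys stand up. Leave the Morse key, the mug and the screwdriver where they are.

Things in the scene. Friction and masses are not known exactly. Their poses are not given: they have to be found in the camera images.
- console: Fixed console, 274 wide (y) x 205 deep (x), 47 high in front, 101 behind; grey panel sloping up at 0.26 rad (15 deg), its normal (-0.257, 0, 0.966) in this frame. Origin: under its centre on the desk; x to its back (away from the robot), y left, z up. Top centres of the keys when up: x -57, z 74, y 60, 20, -20, -60. Meters and knobs (up to 14 proud) 113 up the slope from the keys.
- cap1: White square cap of the leftmost key as the robot sees it, 24 x 24 mm; pitch 40, gap between caps 16. Origin: centre of its top face, moving with the key; z is the panel's normal (outward), x up the slope, y left. The four are identical: the top is 15 mm above the panel when up, 8 when latched, 5 when fully pressed.
- cap2: White square cap of the second from the left key as the robot sees it, 24 x 24 mm; pitch 40, gap between caps 16. Origin: centre of its top face, moving with the key; z is the panel's normal (outward), x up the slope, y left. The four are identical: the top is 15 mm above the panel when up, 8 when latched, 5 when fully pressed.
- cap3: White square cap of the third from the left key as the robot sees it, 24 x 24 mm; pitch 40, gap between caps 16. Origin: centre of its top face, moving with the key; z is the panel's normal (outward), x up the slope, y left. The four are identical: the top is 15 mm above the panel when up, 8 when latched, 5 when fully pressed.
- cap4: White square cap of the rightmost key as the robot sees it, 24 x 24 mm; pitch 40, gap between caps 16. Origin: centre of its top face, moving with the key; z is the panel's normal (outward), x up the slope, y left. The four are identical: the top is 15 mm above the panel when up, 8 when latched, 5 when fully pressed.
- key1 (a joint): Travel of the leftmost key into the panel (m): 0 up, 0.007 latched, 0.010 bottom stop. An up key moves from 2.5 N, +0.45 N/mm, springs back, but latches if pressed past 9 mm. A latched key moves from 5.5 N; pressed on to the bottom stop (7.5 N) and let go, it pops up in 0.3 s. Pressing fast adds 0.03 N per mm/s. A light tap is under 4 N and 4 mm. One key, any of them, is latched at first.
- key2 (a joint): Travel of the second from the left key into the panel (m): 0 up, 0.007 latched, 0.010 bottom stop. An up key moves from 2.5 N, +0.45 N/mm, springs back, but latches if pressed past 9 mm. A latched key moves from 5.5 N; pressed on to the bottom stop (7.5 N) and let go, it pops up in 0.3 s. Pressing fast adds 0.03 N per mm/s. A light tap is under 4 N and 4 mm. One key, any of them, is latched at first.
- key3 (a joint): Travel of the third from the left key into the panel (m): 0 up, 0.007 latched, 0.010 bottom stop. An up key moves from 2.5 N, +0.45 N/mm, springs back, but latches if pressed past 9 mm. A latched key moves from 5.5 N; pressed on to the bottom stop (7.5 N) and let go, it pops up in 0.3 s. Pressing fast adds 0.03 N per mm/s. A light tap is under 4 N and 4 mm. One key, any of them, is latched at first.
- key4 (a joint): Travel of the rightmost key into the panel (m): 0 up, 0.007 latched, 0.010 bottom stop. An up key moves from 2.5 N, +0.45 N/mm, springs back, but latches if pressed past 9 mm. A latched key moves from 5.5 N; pressed on to the bottom stop (7.5 N) and let go, it pops up in 0.3 s. Pressing fast adds 0.03 N per mm/s. A light tap is under 4 N and 4 mm. One key, any of them, is latched at first.
- morse: Loose practice Morse key, 0.45 kg: dark wooden base 115 x 65 x 14 mm with a brass lever and a black knob, 52 high, standing left of the console. Origin: centre of its underside. Bystander.
- mug: Loose blue mug, 80 mm across, 92 high, with a handle, standing right of the console. Origin: centre of its underside. Bystander.
- screwdriver: Loose screwdriver with a wooden handle, 190 mm long, lying to the right of the console towards the robot. Origin: under its middle, on the desk, x along it to the tip. Bystander.

How it is judged:
On the way, in this order (a step that is already met when the one before it is completed fails the run):
1. the leftmost key is tapped with the fingers while one key is still latched (contact force between the fingers and cap1 above 0.3 N and value of joint any of key1, key2, key3, key4 above 0.005 m).
2. the second from the left key is tapped with the fingers while one key is still latched (contact force between the fingers and cap2 above 0.3 N and value of joint any of key1, key2, key3, key4 above 0.005 m).
3. the third from the left key is tapped with the fingers while one key is still latched (contact force between the fingers and cap3 above 0.3 N and value of joint any of key1, key2, key3, key4 above 0.005 m).
4. the rightmost key is tapped with the fingers while one key is still latched (contact force between the fingers and cap4 above 0.3 N and value of joint any of key1, key2, key3, key4 above 0.005 m).
5. the latched key is pressed fully down (more than 9 mm of its 10 mm travel) (value of joint any of key1, key2, key3, key4 above 0.009 m).
At the end, for the whole second after the job is handed in: All four keys stand up (each within 1.2 mm of its top position) and the three loose things are at rest (value of joint each of key1, key2, key3, key4 below 0.0012 m and linear speed of each of morse, mug, screwdriver below 0.02 m/s); the robot touches nothing.
It fails at once if a key that was up is pushed in more than 5 mm while another one is latched (value of joint each of key1, key2 above 0.005 m or value of joint each of key1, key3 above 0.005 m or value of joint each of key1, key4 above 0.005 m or value of joint each of key2, key3 above 0.005 m or value of joint each of key2, key4 above 0.005 m or value of joint each of key3, key4 above 0.005 m).
It fails at once if the Morse key, the mug or the screwdriver is moved more than 15 mm or lifted (distance of any of morse, mug, screwdriver from where it was at the start of the episode above 0.015 m).
It also fails if it takes over 48 s, if anything falls off the work surface, if the arm or the gripper's body presses on something with over 40 N, if the wrist force passes 120 N, or if a joint passes its speed limit or range.

ROBOT

A 6-joint arm with a two-finger parallel gripper is mounted at the origin on the work surface. World frame = base frame: x ahead of the robot, y to its left, z up, the work surface at z = 0. Lengths are in m, angles in rad, forces in N, time in s.
With the tool pointing down it reaches from about 0.25 to 0.775 m from the base axis. Payload 8.9 kg.
Tool frame: the origin (TCP) lies midway between the tips of the shut fingers; the grasp point (between the pads) lies 19 mm behind it; z points along the fingers, y is the direction in which the jaws open and shut (so a half turn about z gives the same grasp; the last joint's range is limited). The gripper opens to 85 mm and grips with 20 to 120 N. Pads are 22 mm wide; open, the fingers measure 114 mm over their backs; the gripper's body (76 mm by 85 mm) begins 54 mm behind the grasp point. The pads swing forward as they close: fully open they stand 13 mm farther back than shut.
Start: joints at [-1.345, 0.291, -0.153, 1.127, 0, 1.431], TCP at [0.187, -0.49, 0.231] pointing down, gripper open.
Joint ranges: [-2.52, 2.52], [-0.91, 1.74], [-1.3, 1.37], [-1.96, 2.02], [-1.52, 1.47], [-3.14, 3.14]. Speed limits (rad/s): [2.22, 2.22, 2.79, 3.14, 3.14, 3.14].

INTERFACE

Orientations are given as a 3x3 rotation matrix whose columns are the frame's x, y, z axes.
In Python, from rig import r gives the robot as it stands.
- The arm moves only by the shell command python3 -m pendant 'ROWS' [OPENING] [FORCE]. ROWS is JSON, a list of rows, each a list of 6 numbers: the shift along the world's x, y, z in m, then the turn, a rotation vector about the world's x, y, z in rad. In form: [[dx, dy, dz, wx, wy, wz], ...]. A call has 1 to 20 rows; each row shifts and turns the commanded pose from where the row before left it; what a row does not reach is not made up. A row lasts 1/12 s, in which the tool goes at most 41.7 mm and 7.16 degrees, less where a joint would pass 70% of its speed; a pose out of reach is approached as far as the arm can. A call with a gripper value outside its range is refused whole. OPENING is the opening, from 0 (shut) to 1 (fully open), set as the call begins (- or left out, the last holds). The fingers move at their own pace and stop on an object; FORCE is the grip in N (left out, the last holds). Time passes only in rows, so rows that do not move let the fingers close. It gives the time, the measured TCP pose, the force and the opening at its end, in the units of the state.
- r.read_state(): the state, without advancing time (a new reading comes with each control period).
- r.grab_frame(name): name is "scene" or "top"; returns the picture (400x640x3 uint8, red, green, blue); there is no depth.
- r.calibration(name): a dict with "mtx" (3x3 intrinsics, pixels), "R" (3x3) and "t" (3): a world point X has camera coordinates R X + t. Camera axes: x right, y down, z forward; pixel columns grow to the right and rows downward; lengths in m; the calibration is good to about 2 mm. A picture is of the moment at which its call begins. calibration takes no time and is no camera call.
- r.close_job(): hands the job in, once; it reports no verdict.
Trained networks look in the newest picture that a camera, given by its name, has taken for a name from the list of things; names that differ only in an ending like _2 or _b are one class to them, and where a whole thing is asked for, a point or a joint stands for the part that bears it (a point fixed in the world has none). Each returns a list of dicts, best first, with "confidence" (0 to 1); they miss things now and then, are a little off and sometimes report something else, mostly with a low value. They report only what shows in the picture. A call takes as long as a camera call.
- r.search_frame(label, camera): "rect" ([left, top, width, height] in pixels, round what is visible of it).
- r.place_of(label, camera): "location" ([column, row] in pixels: a listed point, or the origin of a listed thing).
The state is a dict: "time_s": time; "qpos": joint angles; "joint_vel": joint speeds; "joint_efforts": joint torques, N m; "position": TCP position; "eef_rot": TCP orientation; "contact_force": force on the tool from outside, world axes, zero at the start; "wrist_torque": the same for the moment, N m; "opening": finger opening in m.
Only numpy, scipy, OpenCV 4.12 (cv2) and the standard library are available. Lean on these libraries where they do the work, as an engineer would, in place of code of your own. Each camera call takes 0.05 s, during which the arm holds its last target.

## Working session

There is one attempt and no reset: what is moved stays moved. The work goes in short steps, Python scripts to look and compute and a shell command to move; the robot and the scene stay as the last step left them, time stands still between calls to the robot, and variables do not carry over. Pictures are saved under pics/ and viewed, and the job is handed in when it is done.

```bash
ls; mkdir -p pics; python3 - <<'E'
from rig import r
import cv2,numpy as np
for n in("scene","top"):
    f=r.grab_frame(n); cv2.imwrite(f"pics/{n}0.png",f[:,:,::-1])
    c=r.calibration(n); print(n,np.round(c["mtx"],1).tolist(),np.round(c["R"],4).tolist(),np.round(c["t"],4).tolist())
    for l in("cap1","cap2","cap3","cap4","console"):
        print(l,[(np.round(d["location"],1).tolist(),round(d["confidence"],2)) for d in r.place_of(l,n)])
s=r.read_state(); print(s)
E
```

```text
pics
scene [[507.9, 0.0, 320.4], [0.0, 507.9, 195.4], [0.0, 0.0, 1.0]] [[0.508, 0.8613, -0.0039], [0.5876, -0.3498, -0.7296], [-0.6298, 0.3684, -0.6838]] [-0.3072, -0.2359, 1.5812]
cap1 [([254.6, 229.6], 0.68), ([291.4, 224.6], 0.62), ([241.3, 233.1], 0.52), ([273.8, 227.0], 0.44)]
cap2 [([254.6, 229.6], 0.68), ([291.4, 224.6], 0.62), ([241.3, 233.1], 0.52), ([273.8, 227.0], 0.44)]
cap3 [([254.6, 229.6], 0.68), ([291.4, 224.6], 0.62), ([241.3, 233.1], 0.52), ([273.8, 227.0], 0.44)]
cap4 [([254.6, 229.6], 0.68), ([291.4, 224.6], 0.62), ([241.3, 233.1], 0.52), ([273.8, 227.0], 0.44)]
console [([378.2, 234.2], 0.52)]
top [[425.7, 0.0, 319.8], [0.0, 425.7, 201.5], [0.0, 0.0, 1.0]] [[0.0195, -0.9996, -0.0203], [-0.9853, -0.0158, -0.1703], [0.1699, 0.0233, -0.9852]] [0.0411, 0.5665, 1.0105]
cap1 [([377.4, 205.0], 0.68), ([394.3, 207.5], 0.65), ([412.4, 214.8], 0.49), ([366.1, 200.0], 0.42)]
cap2 [([377.4, 205.0], 0.68), ([394.3, 207.5], 0.65), ([412.4, 214.8], 0.49), ([366.1, 200.0], 0.42)]
cap3 [([377.4, 205.0], 0.68), ([394.3, 207.5], 0.65), ([412.4, 214.8], 0.49), ([366.1, 200.0], 0.42)
[... 231 characters left out ...]
+00,
        4.16704389e-06,  1.43148771e+00]), 'joint_vel': array([ 0.00058367, -0.00166747,  0.00168053, -0.00035176, -0.00107873,
       -0.00121138]), 'joint_efforts': array([-1.68119204e-03, -5.36794066e+01,  3.31539345e+01,  1.84726647e-03,
       -3.32673944e-04,  2.54169890e-06]), 'position': array([ 0.18729474, -0.49044941,  0.23132461]), 'eef_rot': array([[ 9.34198836e-01,  3.56752765e-01,  1.00111719e-05],
       [ 3.56752765e-01, -9.34198835e-01, -2.50059555e-05],
       [ 4.31481339e-07,  2.69320478e-05, -1.00000000e+00]]), 'contact_force': array([ 1.14243963, -0.19369028,  0.12093879]), 'wrist_torque': array([0.00521432, 0.04445075, 0.02955409]), 'opening': 0.08541357742985213}
```

View pics/scene0.png

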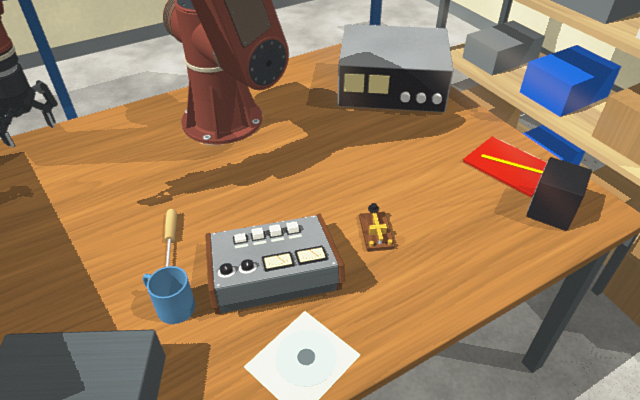

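View pics/top0.png

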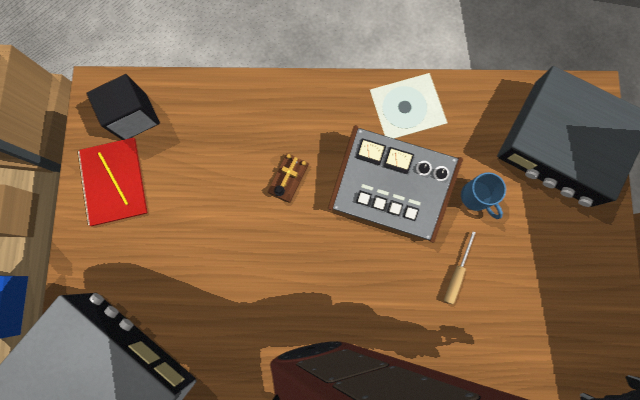

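The scene picture shows the keys at about (240–293, 239–228), with the mug and screwdriver right of the console from the robot's side and the Morse key left of it. The top picture shows the caps from (364,198), leftmost, to (412,214). I'll zoom in to refine.

```bash
python3 - <<'E'
import cv2,numpy as np
a=cv2.imread("pics/top0.png")[180:230,345:430]; b=cv2.imread("pics/scene0.png")[210:260,225:310]
o=np.vstack([cv2.resize(x,None,fx=6,fy=6,interpolation=cv2.INTER_NEAREST)[:300,:510] for x in(a,b)])
cv2.imwrite("pics/zoom0.png",o)
E
```

```text
(no output)
```

View pics/zoom0.png

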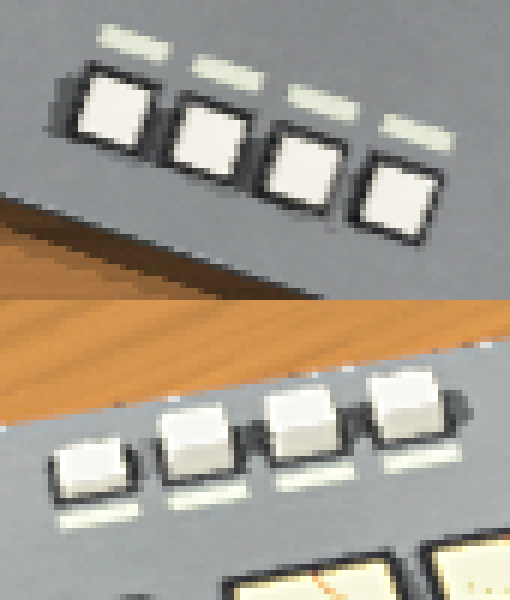

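```bash
cat > h.py <<'E'
from rig import r
import numpy as np
N=np.array([-0.257,0,0.966])
U=np.array([0.966,0,0.257])
def Rz(a): c,s=np.cos(a),np.sin(a); return np.array([[c,-s,0],[s,c,0],[0,0,1]])
def caps(p,trav): 
    L=np.array([[-.057,y,.074] for y in(.06,.02,-.02,-.06)])-np.outer(trav,N)
    return L@Rz(p[2]).T+[p[0],p[1],0]
def proj(n,X):
    c=r.calibration(n); q=(X@np.array(c["R"]).T+c["t"])@np.array(c["mtx"]).T; return q[:,:2]/q[:,2:]
E
python3 - <<'E'
from h import *
from scipy.optimize import least_squares
T=np.array([[364.3,198],[380.2,203],[395.5,208.3],[411.5,213.5]])-[0.,0]
S=np.array([[292.3,224.7],[274.8,228],[257.3,230.7],[240.3,235.3]])
for k in range(4):
    tr=np.zeros(4);tr[k]=.007
    f=lambda p:np.r_[(proj("top",caps(p,tr))-T).ravel(),(proj("scene",caps(p,tr))-S).ravel()]
    o=least_squares(f,[.5,-.1,-.3]); print(k+1,o.cost,o.x.round(4),np.abs(o.fun).max())
    if k==3:
        print(o.fun.round(2)); print(caps(o.x,tr).round(4).tolist(), (Rz(o.x[2])@N).round(4))
        for w,g,n in((1,0,"top"),(0,1,"scene")):
            f2=lambda p:(proj(n,caps(p,tr))-(T if n=="top" else S)).ravel()
            print(n,least_squares(f2,o.x).x.round(4))
E
```

```text
1 5.451523280510242 [ 0.6094 -0.1277 -0.2673] 1.7329681738179659
2 5.726801146187455 [ 0.6091 -0.1287 -0.2845] 1.9767488791188441
3 6.91805457917648 [ 0.6088 -0.1297 -0.3019] 2.43041712540159
4 2.2770404279938394 [ 0.6085 -0.1307 -0.3197] 1.0941097127148396
[-0.6  -0.58 -0.79 -0.23 -0.3  -0.15 -0.72 -0.23 -0.39  0.11 -0.41 -0.42
 -0.62 -0.31 -1.09  0.56]
[[0.5732, -0.0558, 0.074], [0.5607, -0.0938, 0.074], [0.5481, -0.1317, 0.074], [0.5372, -0.1703, 0.0672]] [-0.244   0.0808  0.966 ]
top [ 0.6079 -0.1318 -0.3133]
scene [ 0.6091 -0.1299 -0.3277]
```

```bash
cat >> h.py <<'E'
from scipy.spatial.transform import Rotation as Ro
P=[.6085,-.1307,-.3197]
n=Rz(P[2])@N; n/=np.linalg.norm(n)
def Rt():
    x=Rz(P[2])@U; x/=np.linalg.norm(x); z=-n; return np.c_[x,np.cross(z,x),z]
def go(i,d,trav=0):
    s=r.read_state(); t=np.zeros(4); t[i-1]=trav
    g=caps(P,t)[i-1]+d*n
    print("t",s["time_s"],"dpos",(g-s["position"]).round(4),"rot",Ro.from_matrix(Rt()@s["eef_rot"].T).as_rotvec().round(4),"F",np.round(s["contact_force"],2),"open",s["opening"])
E
python3 -c "
from h import *
go(1,.08);print(n)"
```

```text
t 0.6 dpos [ 0.3664  0.4411 -0.08  ] rot [ 0.006  -0.2651 -0.6806] F [ 1.14 -0.19  0.12] open 0.08541357742985213
[-0.24407478  0.08080254  0.96638421]
```

```bash
python3 -m pendant '[[0.018,0.022,0,0,-0.013,-0.034],[0.018,0.022,0,0,-0.013,-0.034],[0.018,0.022,0,0,-0.013,-0.034],[0.018,0.022,0,0,-0.013,-0.034],[0.018,0.022,0,0,-0.013,-0.034],[0.018,0.022,0,0,-0.013,-0.034],[0.018,0.022,0,0,-0.013,-0.034],[0.018,0.022,0,0,-0.013,-0.034],[0.018,0.022,0,0,-0.013,-0.034],[0.018,0.022,-0.008,0,-0.013,-0.034],[0.018,0.022,-0.008,0,-0.013,-0.034],[0.018,0.022,-0.008,0,-0.013,-0.034],[0.018,0.022,-0.008,0,-0.013,-0.034],[0.018,0.022,-0.008,0,-0.013,-0.034],[0.018,0.022,-0.008,0,-0.013,-0.034],[0.018,0.022,-0.008,0,-0.013,-0.034],[0.018,0.022,-0.008,0,-0.013,-0.034],[0.018,0.022,-0.008,0,-0.013,-0.034],[0.018,0.022,-0.008,0,-0.013,-0.034],[0,0,0,0,0,0]]' 0 20; python3 -c "
from h import *
go(1,.03)"
```

```text
time_s: 2.27
position: [0.5292, -0.074, 0.1501]
eef_rot: [[0.936, -0.267, 0.229], [-0.257, -0.964, -0.071], [0.24, 0.007, -0.971]]
contact_force: [-1.3, 0.9, -0.6]
opening: -0.0003
t 2.2667 dpos [ 0.0367  0.0206 -0.0471] rot [ 0.0019 -0.0191 -0.0498] F [-1.35  0.93 -0.64] open -0.0003225771943608785
```

```bash
python3 -m pendant '[[0.0078,0.004,-0.0114,0,-0.004,-0.01],[0.0078,0.004,-0.0114,0,-0.004,-0.01],[0.0078,0.004,-0.0114,0,-0.004,-0.01],[0.0078,0.004,-0.0114,0,-0.004,-0.01],[0.0078,0.004,-0.0114,0,-0.004,-0.01],[0,0,0,0,0,0],[0,0,0,0,0,0]]'; python3 - <<'E'
from h import *
go(1,.02)
import cv2
for c in("top","scene"):
    f=r.grab_frame(c)[:,:,::-1]; u,v=proj(c,np.array([r.read_state()["position"]]))[0].astype(int)
    print(c,u,v)
    cv2.imwrite(f"pics/{c}1.png",cv2.resize(f[v-45:v+45,u-60:u+60],None,fx=6,fy=6,interpolation=cv2.INTER_NEAREST))
E
```

```text
time_s: 2.85
position: [0.5581, -0.0853, 0.094]
eef_rot: [[0.927, -0.281, 0.25], [-0.274, -0.96, -0.06], [0.257, -0.013, -0.966]]
contact_force: [-0.8, 0.4, 0.9]
opening: 0.0002
t 2.85 dpos [ 0.0102  0.0311 -0.0007] rot [-0.0122  0.0039 -0.0351] F [-0.78  0.44  0.87] open 0.00022161770333789968
top 376 202
scene 276 219
```

View pics/scene1.png

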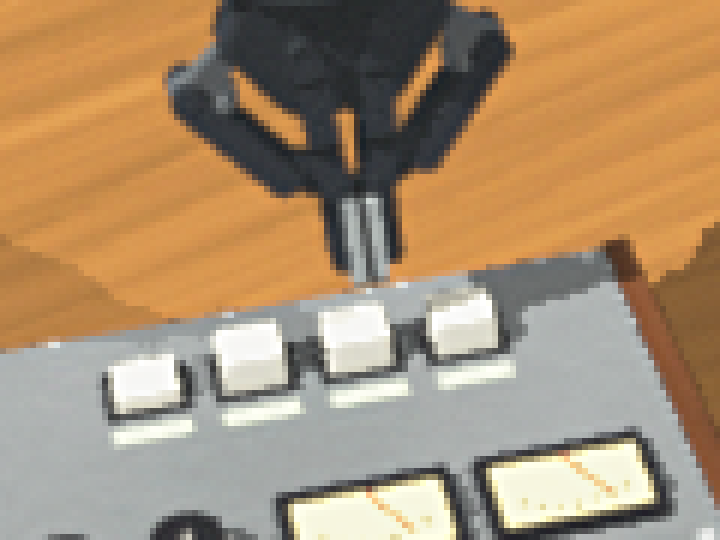

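View pics/top1.png

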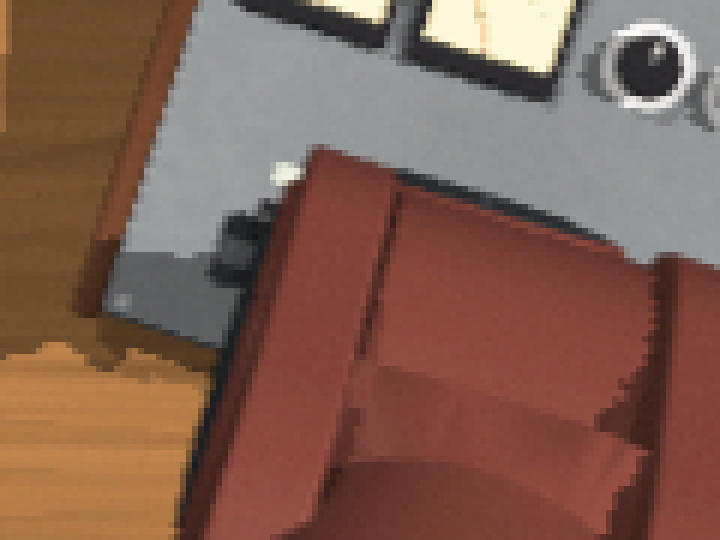

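```bash
python3 - <<'E'
from h import *
s=r.read_state(); print(s["qpos"].round(3),s["joint_vel"].round(3)); go(1,.02)
E
```

```text
[-0.289  0.308 -0.577  0.424  0.013  3.141] [ 0.002 -0.008  0.003 -0.004  0.002 -0.002]
t 2.95 dpos [ 0.0096  0.031  -0.0017] rot [-0.0116  0.0056 -0.0355] F [-0.73 -0.35 -0.52] open 1.1090342851575925e-05
```

Joint 6 has run into its limit, which is why the pose fell short. I'll yaw the tool +0.6 rad about the key normal. The tip footprint still clears the neighbouring caps.

```bash
cat >> h.py <<'E'
Rt0=Rt
def Rt(): return Ro.from_rotvec(0.6*n).as_matrix()@Rt0()
E
python3 -c "
from h import *
go(1,.02)"
```

```text
t 2.95 dpos [ 0.0096  0.031  -0.0017] rot [-0.16    0.0479  0.5444] F [-0.73 -0.35 -0.52] open 1.1090342851575925e-05
```

```bash
python3 -m pendant '[[0.0016,0.005,0,-0.0267,0.008,0.0907],[0.0016,0.005,0,-0.0267,0.008,0.0907],[0.0016,0.005,0,-0.0267,0.008,0.0907],[0.0016,0.005,0,-0.0267,0.008,0.0907],[0.0016,0.005,0,-0.0267,0.008,0.0907],[0.0016,0.005,-0.001,-0.0267,0.008,0.0907],[0,0,0,0,0,0],[0,0,0,0,0,0]]'; python3 - <<'E'
from h import *
go(1,.02)
E
```

```text
time_s: 3.62
position: [0.5686, -0.0549, 0.0941]
eef_rot: [[0.935, 0.257, 0.245], [0.283, -0.956, -0.081], [0.213, 0.145, -0.966]]
contact_force: [-0.3, 0.8, -0.5]
opening: -0.0002
t 3.6167 dpos [-0.0002  0.0007 -0.0007] rot [-0.0002  0.0007  0.002 ] F [-0.33  0.75 -0.5 ] open -0.0001806161387335161
```

```bash
cat >> h.py <<'E'
def meas(i,k=6,trav=0):
    f=[];
    for _ in range(k):
        r.grab_frame("scene"); s=r.read_state(); f.append(s["contact_force"]@n)
    t=np.zeros(4); t[i-1]=trav
    print("Fn",np.mean(f).round(2),np.std(f).round(2),"height over up-top",round(float((s["position"]-caps(P,np.zeros(4))[i-1])@n)*1000,2)); go(i,.02)
E
python3 -m pendant '[[0.0007,-0.0002,-0.0029,0,0,0],[0.0007,-0.0002,-0.0029,0,0,0],[0.0007,-0.0002,-0.0029,0,0,0],[0.0007,-0.0002,-0.0029,0,0,0],[0.0007,-0.0002,-0.0029,0,0,0],[0,0,0,0,0,0],[0,0,0,0,0,0]]' && python3 -c "
from h import *
meas(1)"
```

```text
time_s: 4.2
position: [0.5717, -0.0561, 0.0785]
eef_rot: [[0.935, 0.259, 0.243], [0.285, -0.955, -0.081], [0.211, 0.145, -0.967]]
contact_force: [-0.9, 0.2, -0.1]
opening: 0.0001
Fn -0.04 0.51 height over up-top 5.07
t 4.5 dpos [-0.0036  0.0019  0.0144] rot [ 0.0003 -0.0001 -0.0002] F [ 0.37  0.36 -0.85] open 4.753435021579551e-05
```

Descending 4 mm slowly.

```bash
python3 -m pendant '[[0.0002,-0.0001,-0.001,0,0,0],[0.0002,-0.0001,-0.001,0,0,0],[0.0003,-0.0001,-0.001,0,0,0],[0.0003,0,-0.001,0,0,0],[0,0,0,0,0,0]]' && python3 -c "
from h import *
meas(1)"
python3 -m pendant '[[0.0002,-0.0001,-0.001,0,0,0],[0,0,0,0,0,0]]' && python3 -c "
from h import *
meas(1)"
```

```text
time_s: 4.92
position: [0.5729, -0.0564, 0.0747]
eef_rot: [[0.935, 0.259, 0.244], [0.286, -0.955, -0.081], [0.212, 0.145, -0.966]]
contact_force: [-0.2, -0.0, 2.4]
opening: -0.0002
Fn 2.4 0.4 height over up-top 0.89
t 5.2167 dpos [-0.0045  0.0022  0.0185] rot [ 0.0003 -0.0004 -0.0002] F [-1.1   0.3   2.39] open 4.5434647036281974e-05
time_s: 5.38
position: [0.5732, -0.0565, 0.0738]
eef_rot: [[0.935, 0.259, 0.244], [0.286, -0.955, -0.081], [0.212, 0.145, -0.966]]
contact_force: [-1.7, 1.6, 1.8]
opening: 0.0004
Fn 2.73 0.25 height over up-top -0.18
t 5.6833 dpos [-0.0048  0.0022  0.0195] rot [ 0.0003 -0.0003 -0.0003] F [-1.55 -0.15  2.22] open -0.00034824669003656687
```

Cap1 is up: it yields at about 2.7 N, about 1 mm above the modelled height. On to cap2.

```bash
python3 -m pendant '[[-0.0015,0.0005,0.0058,0,0,0],[-0.0014,0.0005,0.0058,0,0,0],[-0.0031,-0.0095,0,0,0,0],[-0.0031,-0.0095,0,0,0,0],[-0.0031,-0.0095,0,0,0,0],[-0.0032,-0.0095,0,0,0,0],[0.0007,-0.0002,-0.0029,0,0,0],[0.0007,-0.0002,-0.0029,0,0,0],[0,0,0,0,0,0],[0,0,0,0,0,0]]' && python3 -c "
from h import *
meas(2,3)"
```

```text
time_s: 6.52
position: [0.5589, -0.0936, 0.0791]
eef_rot: [[0.935, 0.259, 0.243], [0.286, -0.955, -0.081], [0.211, 0.145, -0.967]]
contact_force: [-0.1, -0.0, -0.4]
opening: 0.0003
Fn 0.23 0.23 height over up-top 5.75
t 6.6667 dpos [-0.0034  0.0013  0.0138] rot [ 0.0002 -0.0004 -0.0007] F [ 0.16 -0.59  0.23] open 8.594479883778537e-05
```

```bash
python3 -m pendant '[[0.0002,-0.0001,-0.001,0,0,0],[0.0002,-0.0001,-0.001,0,0,0],[0.0003,-0.0001,-0.001,0,0,0],[0.0003,0,-0.001,0,0,0],[0.0002,-0.0001,-0.001,0,0,0],[0.0002,-0.0001,-0.0005,0,0,0],[0,0,0,0,0,0]]' && python3 -c "
from h import *
meas(2)"
```

```text
time_s: 7.25
position: [0.5605, -0.0943, 0.074]
eef_rot: [[0.935, 0.259, 0.244], [0.286, -0.955, -0.081], [0.212, 0.145, -0.966]]
contact_force: [-0.2, 0.2, 1.9]
opening: 0.0
Fn 2.73 0.6 height over up-top 0.16
t 7.55 dpos [-0.0047  0.0021  0.0192] rot [ 0.0001 -0.0003 -0.0003] F [-1.36  1.62  2.16] open 3.6802915103671656e-05
```

Cap2 is up, at the same height. Now cap3.

```bash
python3 -m pendant '[[-0.0015,0.0005,0.0058,0,0,0],[-0.0014,0.0005,0.0058,0,0,0],[-0.0031,-0.0095,0,0,0,0],[-0.0031,-0.0095,0,0,0,0],[-0.0031,-0.0095,0,0,0,0],[-0.0032,-0.0095,0,0,0,0],[0.0007,-0.0002,-0.0029,0,0,0],[0.0007,-0.0002,-0.0029,0,0,0],[0,0,0,0,0,0],[0.0002,-0.0001,-0.001,0,0,0],[0.0002,-0.0001,-0.001,0,0,0],[0.0003,-0.0001,-0.001,0,0,0],[0.0003,0,-0.001,0,0,0],[0.0002,-0.0001,-0.001,0,0,0],[0.0002,0,-0.0007,0,0,0],[0,0,0,0,0,0],[0,0,0,0,0,0]]' && python3 -c "
from h import *
meas(3)"
```

```text
time_s: 8.97
position: [0.5479, -0.132, 0.0742]
eef_rot: [[0.935, 0.259, 0.244], [0.286, -0.955, -0.081], [0.212, 0.145, -0.966]]
contact_force: [-0.3, 1.4, 1.6]
opening: -0.0001
Fn 2.31 0.49 height over up-top 0.26
t 9.2667 dpos [-0.0047  0.0019  0.0191] rot [ 0.0001 -0.0003 -0.0004] F [0.52 1.6  2.22] open 1.6710934945435705e-05
```

Cap3 is up. Now cap4, stopping first at the "up" contact height.

```bash
python3 -m pendant '[[-0.0015,0.0005,0.0058,0,0,0],[-0.0014,0.0005,0.0058,0,0,0],[-0.0031,-0.0095,0,0,0,0],[-0.0031,-0.0095,0,0,0,0],[-0.0031,-0.0095,0,0,0,0],[-0.0032,-0.0095,0,0,0,0],[0.0007,-0.0002,-0.0029,0,0,0],[0.0007,-0.0002,-0.0029,0,0,0],[0,0,0,0,0,0],[0.0002,-0.0001,-0.001,0,0,0],[0.0002,-0.0001,-0.001,0,0,0],[0.0003,-0.0001,-0.001,0,0,0],[0.0003,0,-0.001,0,0,0],[0.0002,-0.0001,-0.001,0,0,0],[0.0002,0,-0.0007,0,0,0],[0,0,0,0,0,0],[0,0,0,0,0,0]]' && python3 -c "
from h import *
meas(4)"
```

```text
time_s: 10.68
position: [0.5353, -0.1699, 0.0743]
eef_rot: [[0.935, 0.259, 0.244], [0.286, -0.955, -0.081], [0.212, 0.145, -0.966]]
contact_force: [-0.3, -0.4, 0.7]
opening: 0.0003
Fn 0.12 0.3 height over up-top 0.38
t 10.9833 dpos [-0.0047  0.0019  0.019 ] rot [ 0.0003 -0.0003 -0.0002] F [-0.72 -0.05 -0.13] open -1.2572639194747427e-05
```

No contact at the "up" height, so cap4 is the latched one. Continuing down to tap it.

```bash
python3 -m pendant '[[0.0005,-0.0002,-0.0019,0,0,0],[0.0005,-0.0002,-0.0019,0,0,0],[0.0002,-0.0001,-0.001,0,0,0],[0.0002,-0.0001,-0.001,0,0,0],[0,0,0,0,0,0],[0,0,0,0,0,0]]' && python3 -c "
from h import *
meas(4)"
```

```text
time_s: 11.48
position: [0.5366, -0.1705, 0.0684]
eef_rot: [[0.935, 0.259, 0.244], [0.286, -0.955, -0.081], [0.212, 0.145, -0.967]]
contact_force: [0.2, -0.3, -0.2]
opening: 0.0001
Fn 0.17 0.26 height over up-top -5.61
t 11.7833 dpos [-0.0061  0.0024  0.0248] rot [ 0.0003 -0.0003 -0.0002] F [ 0.31 -0.24  0.48] open 0.00046485520983606223
```

```bash
python3 -m pendant '[[0.0001,0,-0.0005,0,0,0],[0.0001,0,-0.0005,0,0,0],[0,0,0,0,0,0]]' && python3 -c "
from h import *
meas(4)"
```

```text
time_s: 12.03
position: [0.537, -0.1706, 0.0675]
eef_rot: [[0.935, 0.259, 0.244], [0.286, -0.955, -0.081], [0.212, 0.145, -0.966]]
contact_force: [0.1, -1.1, 1.6]
opening: 0.0
Fn 1.15 0.4 height over up-top -6.64
t 12.3333 dpos [-0.0063  0.0025  0.0258] rot [ 0.0003 -0.0003 -0.0002] F [-1.3  -1.23  1.56] open -4.540431951679445e-05
```

Contact at about 1.2 N, so cap4 is tapped while still latched. Now the full press.

```bash
python3 -m pendant '[[0.0002,-0.0001,-0.001,0,0,0],[0.0002,-0.0001,-0.001,0,0,0],[0.0003,-0.0001,-0.001,0,0,0],[0.0003,0,-0.001,0,0,0],[0,0,0,0,0,0]]' && python3 -c "
from h import *
meas(4)"
```

```text
time_s: 12.75
position: [0.5379, -0.1709, 0.0643]
eef_rot: [[0.935, 0.259, 0.244], [0.286, -0.955, -0.081], [0.212, 0.146, -0.966]]
contact_force: [-8.7, 1.9, 16.5]
opening: 0.0001
Fn 17.71 0.3 height over up-top -10.06
t 13.05 dpos [-0.0072  0.0027  0.0291] rot [ 0.0006 -0.     -0.0002] F [-6.92  1.56 16.31] open -0.0003374591229796004
```

The bottom stop is reached (17.7 N). Now letting go and retracting.

```bash
python3 -m pendant '[[-0.0007,0.0002,0.0029,0,0,0],[-0.0015,0.0005,0.0058,0,0,0],[-0.0015,0.0005,0.0058,0,0,0],[-0.0024,0.0008,0.0097,0,0,0],[-0.0049,0.0016,0.0193,0,0,0],[-0.0049,0.0016,0.0193,0,0,0],[-0.0073,0.0024,0.029,0,0,0],[-0.02,0,0.02,0,0,0],[-0.03,0,0.01,0,0,0],[-0.03,0,0.01,0,0,0],[0,0,0,0,0,0],[0,0,0,0,0,0],[0,0,0,0,0,0]]' && python3 - <<'E'
from h import *
import cv2
f=r.grab_frame("scene")[:,:,::-1]
cv2.imwrite("pics/scene2.png",cv2.resize(f[190:330,140:420],None,fx=2.8,fy=2.8))
cv2.imwrite("pics/zoom2.png",cv2.resize(f[210:260,225:310],None,fx=6,fy=6,interpolation=cv2.INTER_NEAREST))
s=r.read_state();print(s["time_s"],s["position"],s["contact_force"],abs(s["joint_vel"]).max())
E
```

```text
time_s: 14.13
position: [0.4351, -0.1635, 0.196]
eef_rot: [[0.935, 0.258, 0.245], [0.285, -0.955, -0.082], [0.213, 0.146, -0.966]]
contact_force: [0.1, -0.3, -0.0]
opening: 0.0
14.1833 [ 0.43524458 -0.16342078  0.19558601] [-0.88359815 -0.03672878 -0.18823728] 0.018842984526045214
```

View pics/scene2.png

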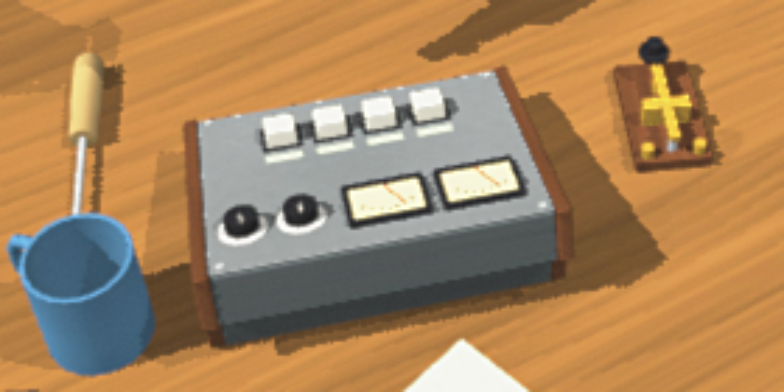

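View pics/zoom2.png

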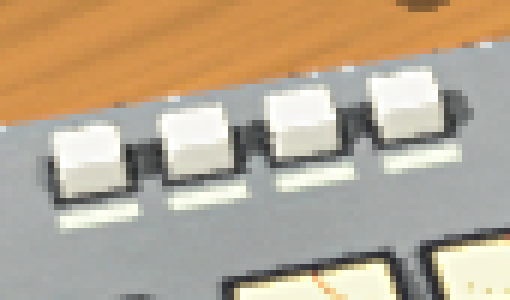

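All four caps now stand equally high: the rightmost cap's top is at about (239,232) in the scene picture, in line with the others. The mug, screwdriver and Morse key are where they were, and the arm is clear.

```bash
python3 -c "
from rig import r
print(r.close_job())"
```

```text
the job is handed in; nothing more can be done
None
```

The rightmost key (cap4) was the one latched down. I released it, and all four keys now stand up. The job is handed in, and no verdict was reported.

- **Taps, left to right:** caps 1 to 3 were all up. Each met the fingertips about 1 mm above the modelled height, at 2.3–2.7 N. Cap4 gave no contact at that height; its tap registered 1.2 N about 6.6 mm below the modelled "up" height.
- **Press:** I pushed cap4 to its bottom stop, about 3.4 mm past the tap at 17.7 N, then let go and retracted.
- **Last checks:** the final scene picture shows all four caps equally high. The Morse key, mug and screwdriver look unmoved, which I judged by eye only. The arm was clear, with wrist force at noise level (about 1 N). The clock read 14.2 s of the 48 s allowed.
- **One thing went wrong on the way:** joint 6 ran into its range limit during the approach, so the tool stopped about 33 mm short of its target in free space. I turned the tool 0.6 rad about the key normal and carried on.

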